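Unclip the squeegee and hold the printing screen up at 40 degrees

TASK

A print has just been pulled on the small hinged screen press, and someone is waiting to draw the sheet out from under the screen. Pull the squeegee straight up out of the two sprung clips that park it across the screen, and lay it down on its side, without dropping it, in the white tray with its whole length inside, the screen staying shut meanwhile. Then lift the screen frame by its black bar handle to 40 degrees (5 either way will do), never letting it fall back or go beyond 60, and finish still holding it there by the handle, for it falls shut when let go; leave the ink bottles where they stand.

Things in the scene. Friction and masses are not known exactly. Their poses are not given: they have to be found in the camera images.
- press: screen-printing press, fixed to the desk: plywood base board 232 x 170 mm, its top 22 mm above the desk, with the hinged screen on it. Origin on the desk surface; z up; +x runs from the handle end to the hinge end, y along the hinge. The board spans x -92 to +140 and y -85 to +85 mm
- clip_a (a point): axis of the squeegee's seat in the clip at press x -30, y -74 mm, 72 mm above the desk: a steel post with two sprung steel jaws, which spring apart along press x; jaw tips 88 mm above the desk. Pulling the squeegee straight up out of both clips takes some 5 to 12 N besides its weight; it is free after 10 mm and clear of the jaws after 30
- clip_b (a point): the same in the other clip, at press x -30, y +74 mm
- squeegee: loose squeegee, 0.15 to 0.31 kg: wooden grip, 24 mm diameter, along its own y, 184 mm long with its end collars (31 mm diameter); under its middle a holder 68 x 14 mm with a round-edged blade, edge 41 mm below the axis. Origin mid-grip on the axis, own -z to the blade. Parked in the clips blade down. Let go in the tray it rolls onto its side, axis about 20 mm above the desk
- squeegee_end_a (a point): centre of the squeegee's end face at its own y = -92 mm
- squeegee_end_b (a point): centre of the squeegee's end face at its own y = +92 mm
- tray: white enamelled tray with a blue rim, fixed to the desk, 120 mm along its x, 212 mm along its y, rim 14 mm high, floor 4 mm above the desk. Origin on the desk surface under its middle, z up. Inside it is 108 x 200 mm at the floor, so the squeegee fits lengthwise along y
- frame (a joint): angle of the screen frame about its hinge, rad: 0 lying shut, growing as the handle end rises; stop at 1.5; 40 degrees is 0.698. Hardly any friction and no stay: it falls shut when let go. The frame weighs 0.4 to 0.75 kg; lifting it at the handle takes about 2 to 4 N
- frame_handle (a point): middle of the handle: black round bar, 12 mm diameter, 96 mm long, parallel to the hinge (press y), on two steel pins 43 mm either side of this point, 45 mm in front of the frame. Shut, it is 42 mm above the desk at press x = -130 mm, only desk (or the low tray rim) beneath. A finger fits between bar and frame; the bar turns between the fingers, so the gripper can stay upright
- press_hinge (a point): middle of the hinge axis, 36 mm above the desk at press x = +115 mm; it runs along press y. Shut, the handle bar lies 245 mm from it horizontally and 6 mm higher. The aluminium frame is 180 x 120 mm, 20 mm high, its bars 20 mm wide, its top 46 mm above the desk when shut
- ink_blue: dropper ink bottle with dark blue ink, black cap, 40 mm wide, 70 mm tall; origin under its middle; a bystander
- ink_orange: dropper ink bottle with amber-orange ink, black cap, 40 mm wide, 70 mm tall; origin under its middle; a bystander

How it is judged:
By the outcome, as a careful person would: the job done as asked, in the order asked, and still so for the second after the job is handed in, while the arm keeps its last pose, push and grip.
It also fails if it takes over 64 s, if anything falls off the work surface, if the arm or the gripper's body presses on something with over 40 N, if the wrist force passes 120 N, or if a joint passes its speed limit or range.

ROBOT

A 7-joint arm with a two-finger parallel gripper is mounted at the origin on the work surface; the furniture and walls round the work are solid. World frame = base frame: x ahead of the robot, y to its left, z up, the work surface at z = 0. Lengths are in mm, angles in rad, forces in N, time in s.
With the tool pointing down it reaches from about 425 to 825 mm from the base axis. Payload 3.6 kg.
Tool frame: the origin (TCP) lies between the finger pads, 19 mm behind the fingertips; this is the grasp point; z points along the fingers, y is the line along which they close (so a half turn about z gives the same grasp; the last joint's range is limited). The gripper opens to 93 mm and grips with 3 to 60 N. Pads are 15 mm wide; open, the fingers measure 128 mm over their backs; the gripper's body (75 mm by 188 mm) begins 65 mm behind the grasp point.
Start: joints at [1.218, 0.615, -0.013, 1.423, 0.008, 1.103, -0.04], TCP at [208.67, -615.565, 237.44] pointing down, gripper open.
Joint ranges: [-3.12, 3.12], [-0.3, 2.06], [-1.34, 1.32], [0.26, 2.42], [-1.36, 4.5], [0.01, 1.98], [-2.84, 2.84]. Speed limits (rad/s): [2.79, 2.79, 3.14, 3.14, 3.14, 3.14, 3.14].

INTERFACE

Orientations are given as [roll, pitch, yaw] about the fixed x, y, z axes, in that order (R = Rz(yaw) Ry(pitch) Rx(roll)).
In Python, from workcell import * gives the robot as it stands. Calls block until the motion is done:
- movep(position, orientation): joint-space move of the TCP to a pose.
- move_straight(position, ori=None, vel=150, guard=None): straight line of the TCP; ori=None keeps the orientation; vel is the mean speed in mm/s. With guard (N) it stops when the force on the tool has changed by that much, and returns True; else False.
- set_joints(angles): joint-space move.
- command_gripper(opening, newtons=None): finger opening in mm; newtons is the grip in N (None keeps the last); returns when the fingers have stopped.
- pause(seconds).
- ik(position, orientation): joint angles nearest the present ones, or None.
- get_image(name): name is "scene" or "side" or "wrist"; returns a dict with "img" (384x512x3 uint8, red, green, blue), "range_z" (384x512 float32, mm along the optical axis (not along the pixel's ray), 0 where there is no reading), "fx", "fy", "cx", "cy" (pixels), "R" (3x3) and "t" (3): a world point X has camera coordinates R X + t. Camera axes: x right, y down, z forward; pixel columns grow to the right and rows downward; lengths in mm; the calibration is good to about 2 mm. A picture is of the moment at which its call begins.
A pose or a line that the arm cannot do raises PlanningError and nothing moves.
- sign_off(): hands the job in; it is judged then, once.
Trained networks look in a picture, given as the dict that the camera call returned (one of the last four; its "shot" number tells which), for a name from the list of things; names that differ only in an ending like _2 or _b are one class to them, and where a whole thing is asked for, a point or a joint stands for the part that bears it (a point fixed in the world has none). Each returns a list of dicts, best first, with "confidence" (0 to 1); they miss things now and then, are a little off and sometimes report something else, mostly with a low value. They report only what shows in the picture. A call takes as long as a camera call.
- recognise(query, picture): "location" ([x, y, z] in mm, in world coordinates, good to about 4 mm: the middle of the surface that is visible of it).
Readings, each from a call of its own:
- get_clock(): time.
- get_q(): joint angles.
- get_dq(): joint speeds.
- get_joint_efforts(): joint torques, N m.
- get_tcp_pos(): TCP position.
- get_orientation(): TCP orientation.
- get_contact_force(): force on the tool from outside, world axes, zero at the start.
- get_torque(): the same for the moment, N m.
- get_grip_width(): finger opening in mm.
- get_finger_force(): force on a finger pad.
Only numpy, scipy, OpenCV 4.12 (cv2) and the standard library are available. Lean on these libraries where they do the work, as an engineer would, in place of code of your own. Each camera call takes 0.05 s, during which the arm holds its last target. There are 200 camera calls.

## Working session

There is one attempt and no reset: what is moved stays moved. The work goes in short steps, each a Python script; the robot and the scene stay as the last script left them, time stands still between calls to the robot, and variables do not carry over. Pictures are saved under pics/ and viewed, at most 10 in all, crops included, and the job is handed in when it is done.

```bash
mkdir -p pics; ls; python3 - <<'E'
from workcell import *
import cv2,numpy as np
ims=[]
for n in ["scene","side"]:
    p=get_image(n); ims.append(p["img"])
    for q in ["squeegee","tray","frame_handle","clip_a","squeegee_end_a","press","press_hinge","ink_blue","ink_orange"]:
        try: r=recognise(q,p)
        except Exception as e: print(n,q,e); continue
        print(n,q,[(np.round(d["location"]).tolist(),round(d["confidence"],2)) for d in r[:3]])
    cv2.imwrite(f"pics/{n}0.png",p["img"][:,:,::-1])
print(get_clock(),get_orientation())
E
```

```text
pics
scene squeegee [([528.0, 15.0, 82.0], 0.55), ([403.0, 84.0, 38.0], 0.3)]
scene tray [([390.0, -159.0, 3.0], 0.68)]
scene frame_handle [([527.0, 65.0, 43.0], 0.67)]
scene clip_a [([559.0, 69.0, 29.0], 0.86), ([532.0, 20.0, 82.0], 0.52)]
scene squeegee_end_a [([529.0, 19.0, 81.0], 0.59)]
scene press [([553.0, 73.0, 26.0], 0.58)]
scene press_hinge [([554.0, 70.0, 28.0], 0.57), ([530.0, 19.0, 85.0], 0.56)]
scene ink_blue [([378.0, 33.0, 42.0], 0.68)]
scene ink_orange [([404.0, 86.0, 38.0], 0.54), ([529.0, 13.0, 85.0], 0.3)]
side squeegee [([504.0, 14.0, 72.0], 0.97)]
side tray [([388.0, -152.0, -1.0], 0.81)]
side frame_handle [([514.0, 14.0, 51.0], 0.7)]
side clip_a [([516.0, 13.0, 39.0], 0.95)]
side squeegee_end_a [([508.0, 18.0, 77.0], 0.59)]
side press [([506.0, 16.0, 72.0], 0.72), ([518.0, 8.0, 42.0], 0.56)]
side press_hinge [([513.0, 11.0, 34.0], 0.93)]
side ink_blue [([363.0, 26.0, 27.0], 0.52)]
side ink_orange [([391.0, 66.0, 41.0], 0.78), ([520.0, 12.0, 40.0], 0.27)]
1.0 [ 3.14159065e+00 -3.55490063e-05  3.26853813e-01]
```

View pics/scene0.png

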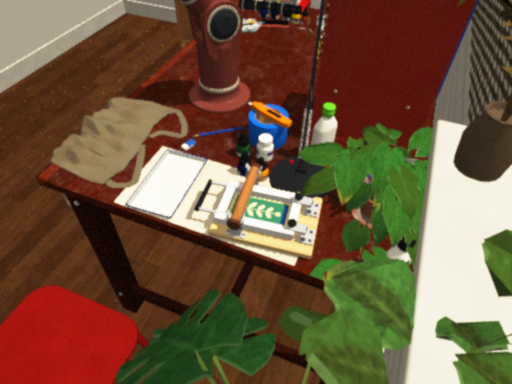

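View pics/side0.png

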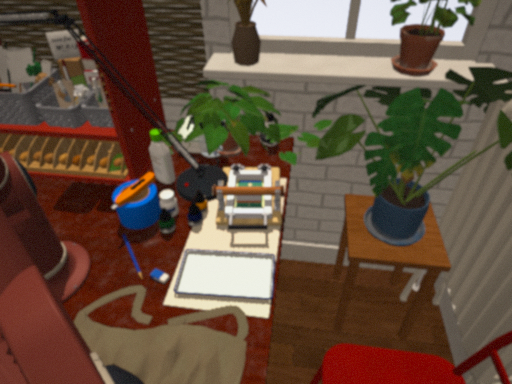

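```bash
cat > h.py <<'E'
from workcell import *
import cv2,numpy as np
def cloud(p):
    z=p["range_z"]; v,u=np.indices(z.shape)
    c=np.stack([(u-p["cx"])*z/p["fx"],(v-p["cy"])*z/p["fy"],z],-1)
    X=(c-np.array(p["t"]))@np.array(p["R"])
    X[z<=0]=np.nan
    return X
E
python3 - <<'E'
from h import *
ps=[get_image(n) for n in("scene","side")]
for p in ps: 
    print("cam",-np.array(p["R"]).T@p["t"])
P=np.concatenate([cloud(p).reshape(-1,3) for p in ps])
P=P[~np.isnan(P[:,0])]
# coarse max height map, 50mm cells; rows x 250..800, cols y -350..350
for x in range(250,800,50):
    r=[]
    for y in range(-350,350,50):
        m=(P[:,0]>=x)&(P[:,0]<x+50)&(P[:,1]>=y)&(P[:,1]<y+50)&(P[:,2]<900)
        r.append(int(P[m,2].max()) if m.any() else -1)
    print(x,r)
X=cloud(ps[1]);print("lamp",[X[v,u].round() for v,u in [(60,105),(100,135),(140,165),(180,205)]])
movep([480,-110,360],[np.pi,0,0])
p=get_image("wrist");cv2.imwrite("pics/w0.png",p["img"][:,:,::-1])
print(get_q(),get_clock())
for q in ["squeegee","squeegee_end_a","tray","frame_handle","clip_a","press_hinge"]:
    print(q,[(np.round(d["location"]).tolist(),round(d["confidence"],2)) for d in recognise(q,p)[:3]])
E
```

```text
cam [1080.91899742  -49.13616406  705.14758308]
cam [ 270.06911476 -654.49781787  686.86202475]
250 [29, 17, 15, 17, 16, 14, 5, 71, 81, 97, 97, 500, 498, 485]
300 [21, 12, 16, 16, 10, 16, 6, 54, 68, 67, 302, 305, 167, 476]
350 [15, 8, 16, 7, 13, 15, 6, 70, 70, 31, 210, 115, 102, 112]
400 [6, 16, 16, 7, 16, 50, 50, 94, 94, 125, 153, 33, 177, 194]
450 [-751, 17, 16, 17, 16, 50, 50, 86, 94, 131, 155, 162, 185, 213]
500 [-758, -1, -1, 16, 15, 50, 84, 86, 47, 122, 151, 218, 196, 230]
550 [-283, -286, -1, -753, 0, 24, 93, 93, 59, 118, 216, 218, 236, 226]
600 [-282, -283, -1, -749, -748, -748, 5, 25, 47, 66, 194, 202, 218, 529]
650 [-283, -284, -755, -754, -749, -751, -751, -750, 4, 35, 97, 544, 539, 539]
700 [-284, -1, -1, -756, -753, -752, -750, -749, -752, 33, 35, 57, 252, 251]
750 [-285, -1, -1, -1, 77, -751, -751, 89, 87, 70, 43, 250, 252, 251]
lamp [array([254., 217., 385.]), array([295., 210., 284.]), array([359., 350.,  71.]), array([429., 155.,  34.])]
[ 0.33272721  0.26803543 -0.19947735  1.65407466  0.05618731  1.22555013
 -1.45168379] 3.2583
squeegee [([514.0, 13.0, 82.0], 0.74)]
squeegee_end_a [([519.0, 18.0, 82.0], 0.96)]
tray [([392.0, -150.0, 4.0], 0.8)]
frame_handle [([528.0, 74.0, 45.0], 0.98), ([392.0, -154.0, 4.0], 0.17)]
clip_a [([536.0, 73.0, 29.0], 0.65), ([519.0, 19.0, 82.0], 0.31)]
press_hinge [([539.0, 74.0, 26.0], 0.88)]
```

View pics/w0.png

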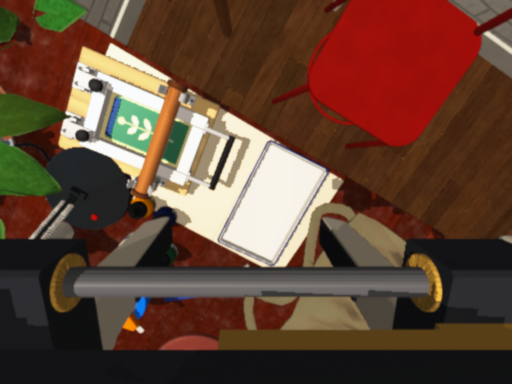

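```bash
python3 - <<'E'
from h import *
p=get_image("wrist");X=cloud(p);I=p["img"].astype(int)
v,u=np.indices(I.shape[:2])
R,G,B=I[...,0],I[...,1],I[...,2]
def box(m,name):
    Q=X[m]; 
    r=cv2.minAreaRect(Q[:,:2].astype(np.float32)); b=cv2.boxPoints(r)
    e=[b[1]-b[0],b[2]-b[1]]; e=max(e,key=np.linalg.norm)
    print(name,m.sum(),"c",np.round(r[0],1),"size",np.round(r[1],1),"ang",np.degrees(np.arctan2(e[1],e[0])).round(1),"z",np.percentile(Q[:,2],[5,50,95]).round(1),"mean",Q.mean(0).round(1))
reg=lambda a,b,c,d:(u>a)&(u<b)&(v>c)&(v<d)
hz=X[...,2]
def big(m):
    n,l,s,_=cv2.connectedComponentsWithStats(m.astype(np.uint8)); return l==1+np.argmax(s[1:,4])
box(big(reg(125,200,70,205)&(R-B>40)&(R>G*1.3)&(hz>72)),"squeegee")
box(big(reg(200,245,130,195)&(R<70)&(hz>30)&(hz<60)),"handle")
box(big(reg(205,340,130,275)&(hz>8)&(hz<22)),"rim")
box(big(reg(205,340,130,275)&(R>190)&(B>190)&(hz<8)&(abs(R-B)<25)),"floor")
box(big(reg(80,240,60,210)&(hz>40)&(hz<55)&(R>120)&(abs(R-B)<40)),"frame")
cv2.imwrite("pics/w1.png",cv2.resize(p["img"][60:280,70:350,::-1],None,fx=2.8,fy=2.7,interpolation=cv2.INTER_CUBIC))
E
```

```text
squeegee 1857 c [508.6  20.5] size [ 28.  183.5] ang -22.9 z [76.4 82.1 85.3] mean [511.7  17.8  81.6]
handle 277 c [471.9 -71.8] size [ 8.9 92.9] ang -22.3 z [45.6 47.2 48.5] mean [472.5 -72.2  47.1]
rim 1216 c [ 384.8 -158. ] size [123.5 215.4] ang -26.5 z [ 8.7 13.1 14.8] mean [ 385.6 -162.    12.6]
floor 5741 c [ 385.1 -159.3] size [107.1 200.7] ang -26.4 z [2.3 3.8 5.3] mean [ 388.9 -160.9    3.8]
frame 2440 c [542.   98.7] size [130.9 120.4] ang 67.3 z [43.5 45.7 49.7] mean [548.6  97.1  45.8]
```

View pics/w1.png

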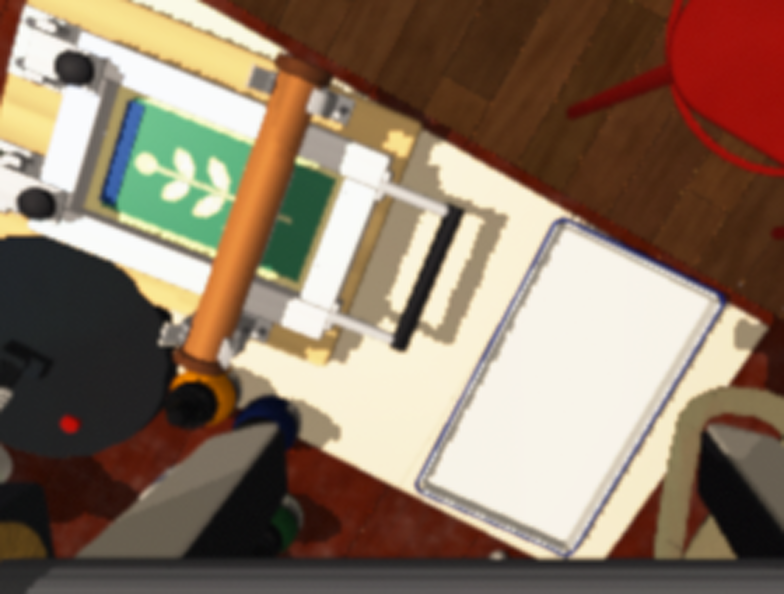

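```bash
cat >> h.py <<'E'
from scipy.spatial.transform import Rotation as Rt
A=np.radians(-22.6); UX=np.array([-np.sin(A),np.cos(A),0]); UY=np.array([-np.cos(A),-np.sin(A),0])
B=np.radians(-26.5); TX=np.array([-np.sin(B),np.cos(B),0]); TY=np.array([-np.cos(B),-np.sin(B),0])
SQ=np.array([509.7,20.,72.]); HD=np.array([472.,-72.,42.]); TR=np.array([385.,-158.7,0])
def ori(yaw,axis=None,tilt=0):  # tilt about a world axis
    r=Rt.from_euler("xyz",[np.pi,0,yaw])
    if tilt: r=Rt.from_rotvec(np.array(axis)*tilt)*r
    return r.as_euler("xyz").tolist()
E
python3 - <<'E'
from h import *
ps=[get_image(n) for n in("wrist","side","scene")]
P=np.concatenate([cloud(p).reshape(-1,3) for p in ps[:]])
P=P[~np.isnan(P[:,0])]
def near(C,zmin,name,zmax=400):
    d=P-C; a=d@UX; b=d@UY
    m=(abs(a)<115)&(abs(b)<60)&(P[:,2]>zmin)&(P[:,2]<zmax)
    for s in P[m][::max(1,m.sum()//8)]: print(name,s.round(),"ux",round((s-C)@UX),"uy",round((s-C)@UY))
near(SQ,120,"sq",330)
near(HD,90,"hd",330)
X=cloud(ps[0]); L=X[160:225,60:120].reshape(-1,3); print("lamp",np.nanpercentile(L,[5,50,95],axis=0).round())
def t(n,p,o):
    q=ik(list(p),o); print(n,None if q is None else np.round(q,2))
for z in (72,76,130,250): t("sq",[*SQ[:2],z],ori(A))
for off in (0,15,25):
  for sl in (0,-15):
    for tl in (-.3,0,.3):
      for z in (43,200): t(("tray",off,sl,tl,z),TR-TX*off+TY*sl+[0,0,z],ori(B,TY,tl))
for th in (0,.2,.4,.698):
    r=np.hypot(245,6);a=np.arctan2(6,245)+th
    t(("h",th),HD+UX*(245-r*np.cos(a))+[0,0,r*np.sin(a)-6],ori(A))
E
```

```text
lamp [[361. 117.  24.]
 [421. 160.  30.]
 [469. 206.  80.]]
sq [ 0.01  0.64 -0.13  1.99  0.16  0.52 -2.2 ]
sq [ 0.01  0.64 -0.13  1.99  0.16  0.53 -2.2 ]
sq [ 0.03  0.55 -0.16  1.95  0.14  0.66 -2.18]
sq [ 0.05  0.39 -0.19  1.8   0.09  0.96 -2.14]
('tray', 0, 0, -0.3, 43) [ 0.76  0.67 -0.3   2.25 -0.42  0.28 -1.11]
('tray', 0, 0, -0.3, 200) [ 0.68  0.34 -0.17  2.11 -0.37  0.74 -1.24]
('tray', 0, 0, 0, 43) [ 0.37  0.62 -0.05  2.26  0.11  0.26 -1.81]
('tray', 0, 0, 0, 200) [ 0.4   0.31 -0.08  2.1   0.04  0.72 -1.74]
('tray', 0, 0, 0.3, 43) [ 0.06  0.67  0.11  2.23  0.58  0.4  -2.43]
('tray', 0, 0, 0.3, 200) [ 0.15  0.36 -0.02  2.09  0.4   0.84 -2.19]
('tray', 0, -15, -0.3, 43) [ 0.75  0.68 -0.29  2.21 -0.39  0.31 -1.14]
('tray', 0, -15, -0.3, 200) [ 0.67  0.36 -0.17  2.08 -0.35  0.75 -1.25]
('tray', 0, -15, 0, 43) [ 0.38  0.63 -0.05  2.22  0.11  0.29 -1.8 ]
('tray', 0, -15, 0, 200) [ 0.41  0.34 -0.08  2.07  0.04  0.74 -1.74]
('tray', 0, -15, 0.3, 43) [ 0.07  0.67  0.12  2.19  0.54  0.43 -2.38]
('tray', 0, -15, 0.3, 200) [ 0.16  0.38 -0.02  2.05  0.39  0.85 -2.17]
('tray', 15, 0, -0.3, 
[... 1181 characters left out ...]
0.3, 200) [ 0.2   0.35 -0.01  2.1   0.4   0.82 -2.14]
('tray', 25, -15, -0.3, 43) [ 0.79  0.68 -0.27  2.2  -0.4   0.34 -1.07]
('tray', 25, -15, -0.3, 200) [ 0.72  0.37 -0.15  2.07 -0.35  0.78 -1.2 ]
('tray', 25, -15, 0, 43) [ 0.43  0.63 -0.05  2.22  0.1   0.29 -1.73]
('tray', 25, -15, 0, 200) [ 0.45  0.33 -0.07  2.07  0.03  0.74 -1.67]
('tray', 25, -15, 0.3, 43) [ 0.11  0.67  0.13  2.21  0.56  0.4  -2.35]
('tray', 25, -15, 0.3, 200) [ 0.2   0.37 -0.    2.07  0.4   0.83 -2.12]
('h', 0) [ 0.16  0.67 -0.09  2.1   0.14  0.38 -2.  ]
('h', 0.2) [ 0.17  0.58 -0.11  2.06  0.13  0.51 -2.  ]
('h', 0.4) [ 0.16  0.5  -0.13  2.01  0.11  0.63 -2.02]
('h', 0.698) [ 0.1   0.43 -0.17  1.91  0.1   0.81 -2.08]
```

```bash
python3 - <<'E'
from h import *
movep([*SQ[:2],170],ori(A))
p=get_image("wrist");X=cloud(p);I=p["img"].astype(int)
m=(I[...,0]-I[...,2]>40)&(I[...,0]>I[...,1]*1.3)&(X[...,2]>72)&(X[...,2]<95)&(np.linalg.norm(X[...,:2]-SQ[:2],axis=-1)<110)
Q=X[m]; r=cv2.minAreaRect(Q[:,:2].astype(np.float32)); d=np.array([*r[0],0])-[*SQ[:2],0]
print(r,"dux",d@UX,"duy",d@UY,"z",np.percentile(Q[:,2],95))
print("stop",move_straight([*SQ[:2],74],vel=80,guard=6),get_tcp_pos())
f0=get_contact_force()
command_gripper(20,10)
print(get_grip_width(),get_finger_force(),"df",(get_contact_force()-np.array(f0)).round(1),get_clock())
p=get_image("side");cv2.imwrite("pics/s1.png",cv2.resize(p["img"][120:270,150:350,::-1],None,fx=3,fy=3))
E
```

```text
((518.7090454101562, 14.984336853027344), (30.39699363708496, 160.99288940429688), 68.40937805175781) dux -1.1683774501293787 duy -10.24473865650981 z 84.60199757513605
stop False [510.10020146  20.02123466  74.46108061]
23.66661336317811 9.997419565916061 df [ 0.6  2.7 -1.2] 7.1667
```

View pics/s1.png

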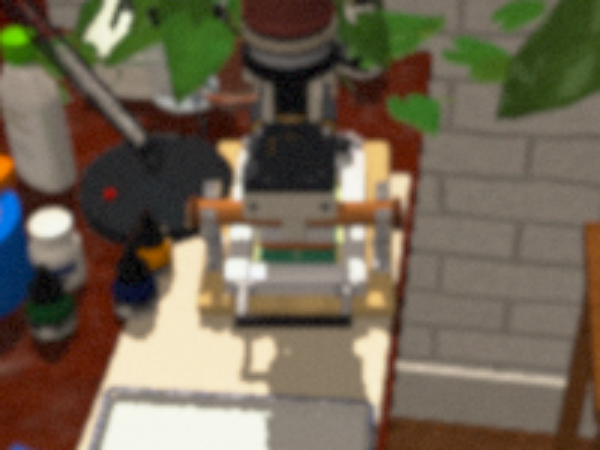

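```bash
python3 - <<'E'
from h import *
command_gripper(20,45)
p0=get_tcp_pos()
move_straight([p0[0],p0[1],150],vel=45)
print(get_grip_width(),get_finger_force(),get_contact_force().round(1) if hasattr(get_contact_force(),'round') else get_contact_force(),get_clock())
pose=TR-TX*5+[0,0,160]
movep(pose.tolist(),ori(B))
ims=[]
for n in("scene","side"):
    p=get_image(n);X=cloud(p);I=p["img"].astype(int)
    m=(I[...,0]-I[...,2]>30)&(I[...,0]>I[...,1]*1.3)&(X[...,2]>100)&(X[...,2]<200)&(np.linalg.norm(X[...,:2]-pose[:2],axis=-1)<125)
    n_,l,s,_=cv2.connectedComponentsWithStats(m.astype(np.uint8))
    Q=X[m]-get_tcp_pos(); print(n,m.sum(),"TY",np.percentile(Q@TY,[0,3,97,100]).round(1),"TX",np.percentile(Q@TX,[3,50,97]).round(1),"z",np.percentile(Q[:,2],[3,50,97]).round(1))
    v,u=np.where(m);v0,u0=int(v.mean()),int(u.mean())
    ims.append(cv2.resize(p["img"][max(0,v0-70):max(0,v0-70)+140,max(0,u0-95):max(0,u0-95)+190,::-1],(400,300)))
cv2.imwrite("pics/c1.png",np.hstack(ims))
E
```

```text
23.293490767678662 44.991669058799744 [ 0.5 -0.1 -2.2] 9.275
scene 527 TY [-92.9 -91.5  63.1  75.6] TX [-10.4   4.8  12.1] z [-29.2   6.7  12.5]
side 575 TY [-92.3 -89.6  87.8  90.3] TX [-14.2  -7.4   5. ] z [-34.9   6.7  12.3]
```

View pics/c1.png

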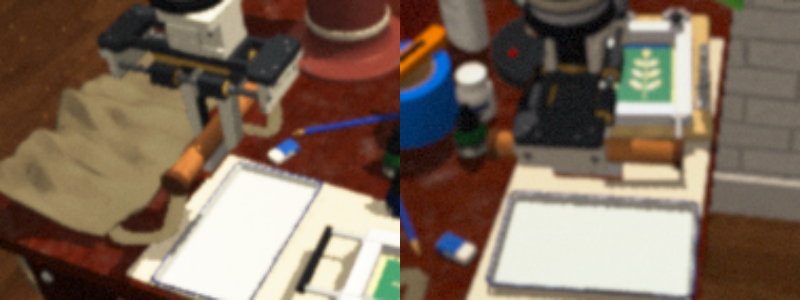

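```bash
python3 - <<'E'
from h import *
O=ori(B,TY,-.3)
P=TR+TX*10+TY*0.8
movep((P+[0,0,100]).tolist(),O)
print("touch",move_straight((P+[0,0,36]).tolist(),vel=35,guard=4))
p=np.array(get_tcp_pos());print(p.round(1),get_contact_force())
command_gripper(30,10); pause(.3)
command_gripper(60,10)
print("blk",move_straight((p-TX*22+[0,0,2]).tolist(),vel=40,guard=12),get_tcp_pos())
pause(.3)
ax=Rt.from_euler("xyz",O).apply([0,0,1])
print("blk",move_straight((np.array(get_tcp_pos())-ax*110).tolist(),vel=90,guard=8),get_clock())
pc=get_image("scene");ps=get_image("side")
X=cloud(ps);I=ps["img"].astype(int)
m=(I[...,0]-I[...,2]>30)&(I[...,0]>I[...,1]*1.3)&(X[...,2]>10)&(X[...,2]<60)&(abs((X-TR)@TX)<60)&(abs((X-TR)@TY)<110)
Q=X[m]-TR;print(m.sum(),np.percentile(Q@TY,[0,2,98,100]).round(1),np.percentile(Q@TX,[2,50,98]).round(1),np.percentile(Q[:,2],[2,50,98]).round(1))
cv2.imwrite("pics/d1.png",np.hstack([cv2.resize(pc["img"][130:250,110:270,::-1],(400,300)),cv2.resize(ps["img"][180:315,140:320,::-1],(400,300))]))
E
```

```text
touch True
[ 388.6 -149.4   45. ] [-1.13052548 -1.14572102  5.76551105]
blk False [ 378.85406492 -169.05275671   47.10272029]
blk False 15.9083
392 [-89.8 -88.7  -6.    3.5] [-26.9 -19.8  -7.3] [19.1 28.7 33. ]
```

View pics/d1.png

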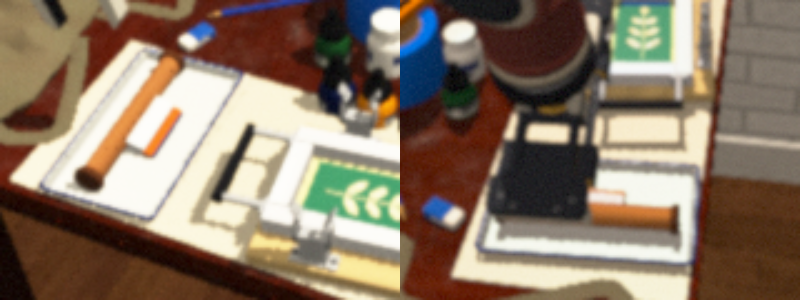

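```bash
python3 - <<'E'
from h import *
p=np.array(get_tcp_pos()); move_straight([p[0],p[1],230],vel=150)
movep([*HD[:2],190],ori(A))
command_gripper(36,20)
pw=get_image("wrist");X=cloud(pw);I=pw["img"].astype(int)
m=(I.max(-1)<80)&(X[...,2]>33)&(X[...,2]<58)&(np.linalg.norm(X[...,:2]-HD[:2],axis=-1)<65)&(abs((X-HD)@UX)<20)
Q=X[m]-HD; print(m.sum(),"ux",np.percentile(Q@UX,[3,50,97]).round(1),"uy",np.percentile(Q@UY,[1,50,99]).round(1),"z",np.percentile(Q[:,2],95))
cv2.imwrite("pics/h1.png",pw["img"][:,:,::-1])
print(get_clock())
E
```

```text
826 ux [-4.8  0.4  4.7] uy [-46.2  -3.   46.6] z 6.209368826500862
18.0917
```

View pics/h1.png

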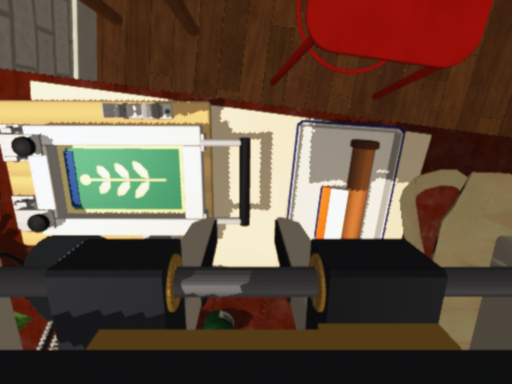

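The wrist view shows the bar at (245,180), matching my estimate, and the squeegee lying in the tray at (350,190). Next I grasp the bar and lift.

```bash
python3 - <<'E'
from h import *
print("stop",move_straight([*HD[:2],43],vel=90,guard=6),get_tcp_pos())
f0=np.array(get_contact_force())
command_gripper(8,25)
print(get_grip_width(),get_finger_force(),(np.array(get_contact_force())-f0).round(1))
r=np.hypot(245,6);a0=np.arctan2(6,245)
p0=np.array(get_tcp_pos())
for th in np.radians([5,10,15,20,25,30,35,40]):
    a=a0+th
    move_straight((p0+UX*(245-r*np.cos(a))+[0,0,r*np.sin(a)-6]).tolist(),vel=50)
    print(round(np.degrees(th)),(np.array(get_contact_force())-f0).round(1),round(get_grip_width(),1))
print(get_tcp_pos(),get_clock())
pc=get_image("scene");ps=get_image("side")
d=np.zeros(0)
for p in(pc,ps):
    X=cloud(p);I=p["img"].astype(int);Q=X-HD
    x=Q@UX-245; y=Q@UY; z=X[...,2]-36
    m=(I.min(-1)>130)&(abs(y)<62)&(x>-205)&(x<-40)&(z>25)&(z<190)
    ok=np.degrees(np.arctan2(z[m]-0,-x[m])); print(m.sum(),np.percentile(ok,[10,50,90]).round(1), "slope",np.degrees(np.arctan(np.polyfit(-x[m],z[m],1)[0])).round(1) if m.sum()>20 else None)
cv2.imwrite("pics/e1.png",np.hstack([cv2.resize(pc["img"][100:270,110:340,::-1],(400,300)),cv2.resize(ps["img"][150:315,130:350,::-1],(400,300))]))
E
```

```text
stop False [472.31908683 -72.07812897  43.4277375 ]
11.186103031603643 24.99538242816925 [1.1 3.2 0.8]
5 [ 2.5  2.9 -3.8] 11.4
10 [ 2.2  2.1 -3.9] 10.8
15 [ 1.3  1.3 -2.2] 11.1
20 [ 1.1 -1.3 -2.5] 11.2
25 [ 1.1 -3.5 -0.5] 11.2
30 [ 0.6 -5.  -0.2] 11.3
35 [ 0.  -6.   0.9] 11.2
40 [-0.5 -6.6  3.1] 11.2
[495.23478094 -16.95922687 199.93877475] 25.0167
1826 [34.9 42.1 45.3] slope 40.8
201 [37.3 38.6 39.4] slope 32.5
```

View pics/e1.png

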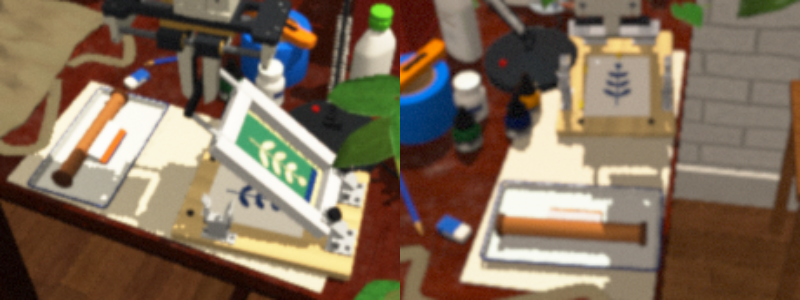

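```bash
python3 -c "
from workcell import *
pause(.3);print(get_tcp_pos(),get_grip_width());print(sign_off())"
```

```text
[495.2369409  -17.04013665 199.7930105 ] 11.109819190762039
the job is handed in; nothing more can be done
None
```

The job is handed in at about 25 s on the robot clock: the squeegee lies on its side fully inside the tray, the screen is held by its handle at about 40°, and the ink bottles look undisturbed.

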